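Count the spacer rings back through the tray's gate

ROBOT

A 6-joint arm with a two-finger parallel gripper is mounted at the origin on the work surface. World frame = base frame: x ahead of the robot, y to its left, z up, the work surface at z = 0. Lengths are in m, angles in degrees, forces in N, time in s.
With the tool pointing down it reaches from about 0.4 to 0.825 m from the base axis. Payload 7 kg.
Tool frame: the origin (TCP) lies midway between the tips of the shut fingers; the grasp point (between the pads) lies 19 mm behind it; z points along the fingers, y is the line along which they close (so a half turn about z gives the same grasp; the last joint's range is limited). The gripper opens to 88 mm and grips with 3 to 60 N. Pads are 19 mm wide; open, the fingers measure 130 mm over their backs; the gripper's body (78 mm by 193 mm) begins 47 mm behind the grasp point.
Start: joints at [-46.748, 20.546, 0.682, 0, -70.136, -16.507], TCP at [0.304, -0.603, 0.201] pointing down, gripper open.
Joint ranges: [-176.03, 176.03], [-82.01, 121.73], [-58.28, 71.71], [-173.87, 95.51], [-174.79, -0.11], [-173.66, 173.66]. Speed limits (degrees/s): [136.94, 136.94, 172.46, 180, 180, 180].

INTERFACE

Orientations are given as a 3x3 rotation matrix whose columns are the frame's x, y, z axes.
In Python, from rig import robot gives the robot as it stands. Calls block until the motion is done:
- robot.goto(position, orientation): joint-space move of the TCP to a pose.
- robot.servo_line(position, ori=None, speed=0.15): straight line of the TCP; ori=None keeps the orientation; speed is the mean speed in m/s.
- robot.movej(angles): joint-space move.
- robot.move_gripper(opening): opening from 0.0 (shut) to 1.0 (fully open); the grip force is fixed at half the most; returns when the fingers have stopped.
- robot.dwell(seconds).
- robot.ik(position, orientation): joint angles nearest the present ones, or None.
- robot.grab_frame(name): name is "scene" or "top" or "wrist"; returns (picture, depth): 420x560x3 uint8, red, green, blue; 420x560 float32, m along the optical axis (not along the pixel's ray), 0 where there is no reading.
- robot.camera_info(name): a dict with "vfov" (degrees; the focal length in pixels is half the picture's height over the tangent of half this angle, whatever the lens; pixels are square), "cx", "cy" (the principal point, pixels), "view" (4x4, takes a point from world to camera coordinates); the wrist camera has in their place "T_tool_cam" (4x4, takes a point from camera to tool coordinates, whose origin is the TCP and whose axes are the flange's). Camera axes: x right, y down, z forward; pixel columns grow to the right and rows downward; lengths in m; the calibration is good to about 2 mm. A picture is of the moment at which its call begins: read the wrist's pose just before it. camera_info takes no time and is no camera call.
A pose or a line that the arm cannot do raises robot.Unreachable and nothing moves.
- robot.job_done(): hands the job in; it is judged then, once.
Readings, each from a call of its own:
- robot.read_t(): time.
- robot.read_qpos(): joint angles.
- robot.read_qvel(): joint speeds.
- robot.read_effort(): joint torques, N m.
- robot.read_position(): TCP position.
- robot.read_tcp_rot(): TCP orientation.
- robot.read_force(): force on the tool from outside, world axes, zero at the start.
- robot.read_ft_torque(): the same for the moment, N m.
- robot.read_grip_width(): opening from 0.0 (shut) to 1.0 (fully open).
- robot.read_finger_force(): force on a finger pad.
Only numpy, scipy, OpenCV 4.12 (cv2) and the standard library are available. Lean on these libraries where they do the work, as an engineer would, in place of code of your own. Each camera call takes 0.05 s, during which the arm holds its last target. There are 200 camera calls.

TASK

Count the three loose aluminium spacer rings back into the kit: with the fingertips, sweep them across the counting tray and out through the gate in its front rim one at a time, so that each has dropped through the slot into the catch drawer before the next one follows. Slide the rings without ever lifting them, and leave the thumbscrew and the rod clamp on the tray, and the kit beside it, standing where they are.

Things in the scene. Friction and masses are not known exactly. Their poses are not given: they have to be found in the camera images.
- tray: Fixed counting tray, white sheet metal, blue lined deck. Origin on the table under the deck; x points out through the gate (away from the robot, within 30 deg of straight ahead), y left, z up. Deck top 60 mm above the table, clear from x = -116 to 98 mm and y = -176 to 176 mm. A rim 4 mm thick stands 14 mm above the deck all round; only the front rim (x = 100 mm) has a gate, at y = 0
- gate (a point): Middle of the gate at deck height, axes as the tray's (x points out through it). The gate is 40 mm clear; its rounded edges are 8 mm thick, centred on this point's x. The deck ends on this line and the slot begins
- slot (a point): Centre of the slot's opening at deck height, 28 mm past the gate; axes as the tray's. The slot is 56 mm long (x) and 48 mm wide, fenced by the same low rim on its three other sides. Under it the catch drawer, wider (104 mm) and 80 mm long, its floor 56 mm below
- ring_a: Aluminium spacer ring lying flat on the deck, 28 mm across, bore 12 mm, 10 mm thick, about 14 g; origin at the centre of its underside. One of three alike
- ring_b: Aluminium spacer ring lying flat on the deck, 28 mm across, bore 12 mm, 10 mm thick, about 14 g; origin at the centre of its underside. One of three alike
- ring_c: Aluminium spacer ring lying flat on the deck, 28 mm across, bore 12 mm, 10 mm thick, about 14 g; origin at the centre of its underside. One of three alike
- ring_a_center (a point): Centre of ring_a, 5 mm above its underside
- ring_b_center (a point): Centre of ring_b, 5 mm above its underside
- ring_c_center (a point): Centre of ring_c, 5 mm above its underside
- thumbscrew: Thumbscrew standing on its round black head on the deck, threaded steel stem upward: head 26 mm across and 12 mm high, 40 mm high in all. Origin at the centre of its underside. To be left alone
- clamp: Rod clamp on the deck: black block 34 x 22 x 20 mm (x, y, z) with a steel screw head on top, 27 mm high in all. Origin at the centre of its underside. To be left alone
- reflector: Aluminium half-disc, radius 105 mm, 3 mm thick, flat on the table to the robot's right, with a black grip 19 mm high. Origin under the plate near its grip, 45 mm from the straight edge. To be left alone
- antenna: Small antenna standing on the table to the robot's left: black ribbed base 52 mm across and 56 mm high, with thin steel rods fanning out above it to 126 mm height and 82 mm across. Origin at the centre of its underside. To be left alone

How it is judged:
By the outcome, as a careful person would: the job done as asked, in the order asked, and still so for the second after the job is handed in, with the robot touching nothing.
It also fails if it takes over 67 s, if anything falls off the work surface, if the arm or the gripper's body presses on something with over 40 N, if the wrist force passes 120 N, or if a joint passes its speed limit or range.

## Working session

There is one attempt and no reset: what is moved stays moved. The work goes in short steps, each a Python script; the robot and the scene stay as the last script left them, time stands still between calls to the robot, and variables do not carry over. Pictures are saved under pics/ and viewed, at most 10 in all, crops included, and the job is handed in when it is done.

```bash
ls; mkdir -p pics; python3 - <<'E'
from rig import robot
import cv2,numpy as np
for n in ["top","scene"]:
    p,d=robot.grab_frame(n); cv2.imwrite(f"pics/{n}0.png",p[:,:,::-1]); np.save(f"pics/{n}0.npy",d)
    print(n,robot.camera_info(n))
print(robot.camera_info("wrist"),robot.read_t(),robot.read_grip_width(), robot.read_tcp_rot())
E
```

```text
pics
top {'vfov': 48.753654164736204, 'cx': 271.6081659015898, 'cy': 212.80721297469012, 'view': array([[ 0.03018731, -0.99951164,  0.00807484, -0.01197686],
       [-0.98814031, -0.03105876, -0.15037982,  0.52068552],
       [ 0.15055718, -0.00343952, -0.98859532,  1.55710651],
       [ 0.        ,  0.        ,  0.        ,  1.        ]])}
scene {'vfov': 43.64104217576994, 'cx': 279.3337236018741, 'cy': 203.1752720451308, 'view': array([[-8.45706646e-01,  5.33648075e-01, -1.58406907e-06,
         4.28138729e-01],
       [ 3.31660560e-01,  5.25601632e-01, -7.83418278e-01,
        -1.16611701e-01],
       [-4.18068823e-01, -6.62542570e-01, -6.21494813e-01,
         1.58545778e+00],
       [ 0.00000000e+00,  0.00000000e+00,  0.00000000e+00,
         1.00000000e+00]])}
{'vfov': 68.66844394769778, 'cx': 280.056733507428, 'cy': 213.80475823532822, 'T_tool_cam': array([[ 5.35834583e-04, -9.68505150e-01, -2.48992945e-01,
         6.66008357e-02],
       [ 9.99999823e-01,  4.54516514e-04,  3.84078766e-04,
        -4.50370179e-05],
       [-2.58810858e-04, -2.48993107e-01,  9.68505222e-01,
        -1.83000068e-01],
       [ 0.00000000e+00,  0.00000000e+00,  0.00000000e+00,
         1.00000000e+00]])} 0.1 1.0043335547341532 [[-8.93069706e-01 -4.49917639e-01 -7.87023318e-04]
 [-4.49918302e-01  8.93068869e-01  1.23158379e-03]
 [ 1.48754755e-04  1.45398636e-03 -9.99998932e-01]]
```

View pics/top0.png

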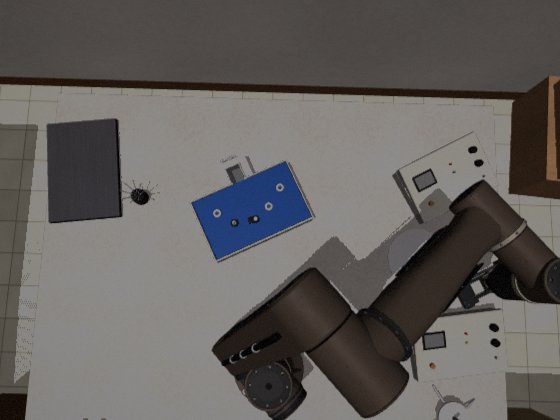

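View pics/scene0.png

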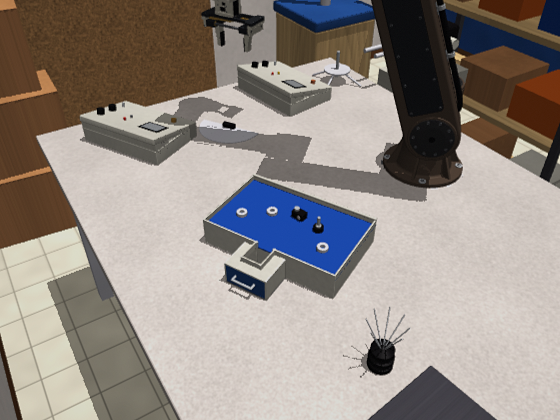

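The top view shows the tray's blue deck around (252,211) and the gate at (236,180). The rings are at (217,213), (269,206) and (280,187), the thumbscrew at (234,222) and the clamp at (254,218). The scene view confirms this layout, with the antenna far off to the left. Next I'll get a rough tray pose and look from the wrist.

```bash
cat > h.py <<'E'
from rig import robot
import cv2,numpy as np
def cam(name):
    c=robot.camera_info(name); f=210/np.tan(np.radians(c["vfov"]/2))
    if name=="wrist":
        T=np.eye(4);T[:3,:3]=robot.read_tcp_rot();T[:3,3]=robot.read_position();M=T@c["T_tool_cam"]
    else: M=np.linalg.inv(c["view"])
    return f,c["cx"],c["cy"],M
def ray(C,uv,z):
    f,cx,cy,M=C; uv=np.atleast_2d(uv).astype(float)
    d=np.c_[(uv[:,0]-cx)/f,(uv[:,1]-cy)/f,np.ones(len(uv))]@M[:3,:3].T
    o=M[:3,3]; return o+d*((z-o[2])/d[:,2])[:,None]
def proj(C,P):
    f,cx,cy,M=C; p=(np.atleast_2d(P)-M[:3,3])@M[:3,:3]; return np.c_[cx+f*p[:,0]/p[:,2],cy+f*p[:,1]/p[:,2]]
def blue(im):
    h=cv2.cvtColor(im,cv2.COLOR_RGB2HSV); m=cv2.inRange(h,(105,120,40),(130,255,255))
    return m
def tray(C,im):
    """deck rectangle from blue mask -> centre xy, yaw of tray x"""
    m=blue(im); cs,_=cv2.findContours(m,cv2.RETR_EXTERNAL,cv2.CHAIN_APPROX_NONE)
    c=max(cs,key=cv2.contourArea); P=ray(C,c[:,0],0.06)[:,:2]
    (cx,cy),(w,h),a=cv2.minAreaRect((P*1000).astype(np.float32))
    if w>h: a+=90
    a=(a+90)%180-90   # long side is tray y ; w now x-direction
    return np.array([cx,cy])/1000,a,(w,h),m
def R(yaw):  # tool down, tool y axis at world angle yaw deg
    a=np.radians(yaw); y=np.array([np.cos(a),np.sin(a),0]); z=np.array([0,0,-1.]); return np.c_[np.cross(y,z),y,z]
E
python3 - <<'E'
from h import *
im=cv2.imread("pics/top0.png")[:,:,::-1].copy(); C=cam("top")
c,a,wh,m=tray(C,im); print(c,a,wh)
for uv in [(217,213),(269,206),(280,187),(236,180)]: print(uv,ray(C,uv,.07))
q0=robot.read_qpos()
for y in [a-90,a+90]:
    r=R(y); print(y,r[:,0],[robot.ik([c[0]+dx,c[1],.22],r) for dx in (0,-.06,.06)])
E
```

```text
[0.52774573 0.07406563] 26.169374465942383 (213.04368591308594, 350.86895751953125)
(217, 213) [[0.50970315 0.18835589 0.07      ]]
(269, 206) [[0.53917447 0.01370156 0.07      ]]
(280, 187) [[ 0.60596038 -0.02172577  0.07      ]]
(236, 180) [[0.62553431 0.1290589  0.07      ]]
-63.83062553405762 [0.89749423 0.44102619 0.        ] [array([ 29.08329791,   6.39251014, -15.48103927,   0.        ,
       -68.12645058,  87.08607656]), array([ 32.88934008,   0.40805508, -21.96247489,   0.        ,
       -67.62947003,  83.28003439]), array([ 26.07348156,  12.13728833,  -8.44916745,   0.        ,
       -69.41354421,  90.09589291])]
116.16937446594238 [-0.89749423 -0.44102619 -0.        ] [array([ 29.08329791,   6.39251014, -15.48103927,   0.        ,
       -68.12645058, -92.91392344]), array([ 32.88934008,   0.40805508, -21.96247489,   0.        ,
       -67.62947003, -96.71996561]), array([ 26.07348156,  12.13728833,  -8.44916745,   0.        ,
       -69.41354421, -89.90410709])]
```

```bash
python3 - <<'E'
from h import *
robot.goto([.528,.074,.23],R(116.17)); robot.move_gripper(0.0); robot.dwell(.2)
C=cam("wrist"); im,d=robot.grab_frame("wrist")
cv2.imwrite("pics/w1.png",im[:,:,::-1]); np.savez("pics/w1.npz",im=im,d=d,M=C[3])
c,a,wh,m=tray(C,im); print(c,a,wh,robot.read_t(),robot.read_grip_width())
cs,h=cv2.findContours(m,cv2.RETR_CCOMP,cv2.CHAIN_APPROX_NONE)
t=np.radians(a);A=np.array([[np.cos(t),np.sin(t)],[-np.sin(t),np.cos(t)]])
for k,hh in zip(cs,h[0]):
    ar=cv2.contourArea(k)
    if ar>60:
        u,r=cv2.minEnclosingCircle(k); P=ray(C,u,.065)[0,:2]
        print(np.round(u),round(r,1),ar,'hole' if hh[3]>=0 else 'outer',np.round((A@(P-c))*1000,1))
E
```

```text
[0.51848798 0.06973836] 26.19780158996582 (197.4252166748047, 350.7532958984375) 4.3 0.006855877963675478
[280. 158.] 173.3 43436.5 outer [-31.1   0.2]
[178. 218.] 13.7 531.5 hole [  38.4 -119.5]
[345. 179.] 9.7 240.0 hole [-7.  73.9]
[229. 181.] 13.7 541.5 hole [ -4.9 -58. ]
[281. 163.] 9.3 223.0 hole [-25.4   0.7]
```

View pics/w1.png

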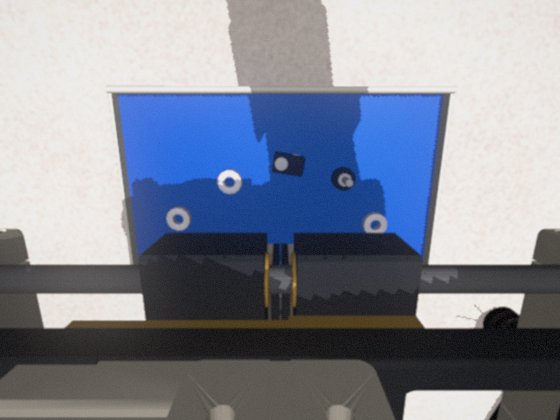

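The wrist view has image-down pointing to the tray's +x. Rings are at (178,218), (229,182) and (375,223), the clamp at (288,163) and the thumbscrew at (343,178). The gripper hides the gate, so I'll take one look from further forward to fix the gate and the third ring, and measure the fingertips from depth.

```bash
python3 - <<'E'
from h import *
x=np.array([np.cos(np.radians(26.2)),np.sin(np.radians(26.2))])
# fingertip extents from first wrist picture, in tool frame
w=np.load("pics/w1.npz"); d=w["d"]; f=210/np.tan(np.radians(68.66844/2)); v,u=np.mgrid[:420,:560]
T=robot.camera_info("wrist")["T_tool_cam"]
P=np.c_[((u-280.06)/f*d).ravel(),((v-213.8)/f*d).ravel(),d.ravel()]@T[:3,:3].T+T[:3,3]
P=P[d.ravel()>0]
for z0,z1 in [(-.012,.005),(-.03,-.012),(-.06,-.03),(-.09,-.06)]:
    q=P[(P[:,2]>z0)&(P[:,2]<z1)&(abs(P[:,0])<.06)&(abs(P[:,1])<.1)]
    print(z0,len(q),q.min(0).round(4) if len(q) else'',q.max(0).round(4) if len(q) else'')
p=np.array([.528,.074])+.11*x
robot.servo_line([*p,.23],speed=.2); robot.dwell(.2)
C=cam("wrist"); im,d=robot.grab_frame("wrist")
cv2.imwrite("pics/w2.png",im[:,:,::-1]); np.savez("pics/w2.npz",im=im,d=d,M=C[3])
print(robot.read_t())
E
```

```text
-0.012 0  
-0.03 57 [ 0.0091 -0.0064 -0.03  ] [ 0.0114  0.0069 -0.0237]
-0.06 369 [ 0.006  -0.0063 -0.0526] [ 0.0117  0.0068 -0.0302]
-0.09 548 [-0.0078 -0.0039 -0.0898] [ 0.0272  0.0823 -0.0691]
5.25
```

View pics/w2.png

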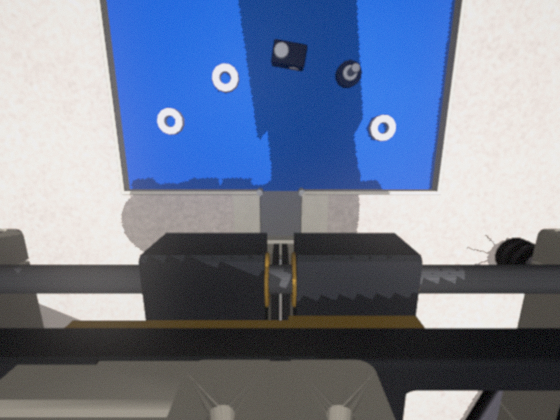

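The second view has rings at (170,121), (225,77) and (383,127), the front rim at v≈190, and the gate and slot centred near u≈282. I'll refine these numerically and take a closer crop of the fingertips.

```bash
python3 - <<'E'
from h import *
w=np.load("pics/w2.npz"); im=w["im"]; f=210/np.tan(np.radians(68.66844/2)); C=(f,280.0567,213.8048,w["M"])
c,a,wh,m=tray(C,im); print(c,a,wh)
t=np.radians(a);A=np.array([[np.cos(t),np.sin(t)],[-np.sin(t),np.cos(t)]])
O=c+A.T@np.array([wh[0]/2-98*1,0])/1000 if wh[0]<wh[1] else None
O=c+A[0]*(min(wh)/2-98)/1000
print("O",O, "w1 O",np.array([.51848798,.06973836])+A[0]*(116-197.4/2)/1000, "top O",np.array([.52774573,.07406563])+A[0]*.009)
def rings(im,C):
    m=blue(im)
    cs,h=cv2.findContours(m,cv2.RETR_CCOMP,cv2.CHAIN_APPROX_NONE)
    for k,hh in zip(cs,h[0]):
        if 60<cv2.contourArea(k)<2000 and hh[3]>=0:
            P=ray(C,k[:,0],.066)[:,:2]; L=(P-O)@A.T*1000; u,r=cv2.minEnclosingCircle(L.astype(np.float32)); print(np.round(cv2.minEnclosingCircle(k)[0]),np.round(u,1),round(r,1))
rings(im,C)
w=np.load("pics/w1.npz"); rings(w["im"],(f,280.0567,213.8048,w["M"]))
k=im[170:330,220:340][:,:,::-1].astype(float); k=np.clip(k*2.0,0,255).astype(np.uint8)
cv2.imwrite("pics/crop.png",cv2.resize(k,None,fx=3.7,fy=3.7,interpolation=cv2.INTER_CUBIC))
# gate: non-rim gap along the line beyond front edge
P=np.c_[[ (O+A.T@np.array([.1,y]))for y in np.arange(-.04,.041,.004)]]
uv=proj(C,np.c_[P,np.full(len(P),.072)]); print([(int(y),int(im[int(q[1]),int(q[0])].mean())) for y,q in zip(np.arange(-40,41,4),uv)])
E
```

```text
[0.53534747 0.07793495] 26.20110321044922 (193.7608642578125, 351.2254638671875)
O [0.53434294 0.07744064] w1 O [0.5340104  0.07737671] top O [0.53582098 0.07803934]
[382. 127.] [ 28. 111.] 15.8
[170. 121.] [  20.9 -119.4] 15.7
[225.  77.] [-22.4 -57.9] 15.4
[350.  72.] [-27.9  73.2] 11.6
[289.  52.] [-46.   9.] 18.0
[178. 218.] [  21.1 -119.2] 16.5
[345. 179.] [-24.7  73.9] 11.2
[229. 181.] [-22.5 -57.8] 15.6
[281. 163.] [-43.    0.8] 10.4
[(-40, 160), (-36, 161), (-32, 162), (-28, 161), (-24, 150), (-20, 124), (-16, 100), (-12, 100), (-8, 101), (-4, 100), (0, 102), (4, 99), (8, 98), (12, 97), (16, 100), (20, 114), (24, 149), (28, 154), (32, 150), (36, 155), (40, 156)]
```

View pics/crop.png

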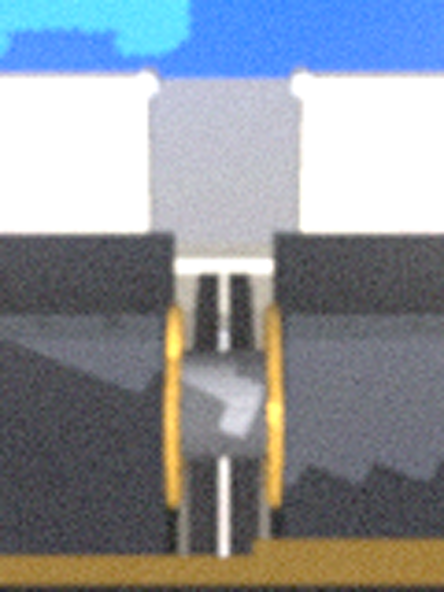

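The estimates agree within 1 mm: tray O=(0.534,0.077), yaw 26.2°. The rings are at (-22,-58), (21,-119) and (28,111) mm. The shut fingertips are only about 13 mm thick and about 20 mm wide. They pass the gate, so I'll push flat with shut fingers in two straight legs. Ring at (-22,-58) goes first, with a check between legs.

```bash
cat > push.py <<'E'
from h import *
O=np.array([.5342,.0774]); YAW=26.2; t=np.radians(YAW)
A=np.array([[np.cos(t),np.sin(t)],[-np.sin(t),np.cos(t)]])   # world->tray
F=210/np.tan(np.radians(68.66844/2)); HI,LO=.13,.064; PX=62; GAP=14+6.5
W=lambda L,z:[*(O+A.T@(np.array(L)/1000)),z]
def see():
    C=cam("wrist"); im,_=robot.grab_frame("wrist"); m=blue(im)
    cs,h=cv2.findContours(m,cv2.RETR_CCOMP,cv2.CHAIN_APPROX_NONE); out=[]
    for k,hh in zip(cs,h[0]):
        if hh[3]>=0 and cv2.contourArea(k)>100:
            L=(ray(C,k[:,0],.066)[:,:2]-O)@A.T*1000; u,r=cv2.minEnclosingCircle(L.astype(np.float32)); out.append((np.round(u,1),round(r,1)))
    return im,out
def leg(a,b,end):
    """sweep the ring from a to b; end: tool stop short of b"""
    a,b=np.array(a,float),np.array(b,float); d=(b-a)/np.linalg.norm(b-a)
    yaw=np.degrees(np.arctan2(d[1],d[0])); yaw+=180*(yaw<-20)
    s=a-d*(GAP+6); robot.goto(W(s,HI),R(YAW+yaw)); robot.servo_line(W(s,LO),speed=.1)
    robot.servo_line(W(b-d*end,LO),speed=.07); f=robot.read_force()
    e=b-d*(end+3); robot.servo_line(W(e,LO),speed=.05); robot.servo_line(W(e,HI),speed=.15); print("force",np.round(f,1),robot.read_t())
def stage1(r):
    leg(r,[PX,0],GAP); robot.goto(W([PX-GAP-6,0],HI),R(YAW)); robot.dwell(.1); return see()
E
python3 - <<'E'
from push import *
im,o=stage1([-22.4,-57.9]); print(o); cv2.imwrite("pics/s1.png",im[:,:,::-1])
E
```

```text
force [0.1 0.3 0.1] 9.4083Traceback (most recent call last):
  File "<stdin>", line 2, in <module>
  File "push.py", line 21, in stage1
    leg(r,[PX,0],GAP); robot.goto(W([PX-GAP-6,0],HI),R(YAW)); robot.dwell(.1); return see()
                       ~~~~~~~~~~^^^^^^^^^^^^^^^^^^^^^^^^^^^
rig.Unreachable: the arm cannot take that pose within its joint ranges
```

```bash
python3 - <<'E'
s=open("push.py").read()
s=s.replace('yaw+=180*(yaw<-20)','yaw+=180*(yaw<20)').replace('R(YAW)); robot.dwell','R(YAW+180)); robot.dwell')
s=s.replace('''stage1(r):
    leg(r,[PX,0],GAP); ''','''stage1(r):
    leg(r,[PX,0],GAP); return look()
def look():
    ''')
open("push.py","w").write(s)
E
python3 - <<'E'
from push import *
for L in ([35,0],[100,0]): print(robot.ik(W(L,.064),R(YAW+180)))
im,o=look(); print(o,robot.read_t()); cv2.imwrite("pics/s1.png",im[:,:,::-1])
E
```

```text
[ 28.8727124   18.26270491 -22.41176891   0.         -49.32552617
  -2.6727124 ]
[ 28.58592449  23.3913671  -14.23248406   0.         -52.37614884
  -2.38592449]
[(array([-22.5, -58.3]), 15.2), (array([  21.4, -119.4]), 15.1)] 11.7083
```

View pics/s1.png

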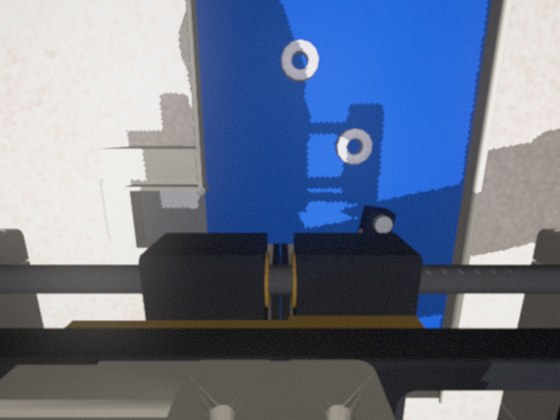

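The ring hasn't moved (still at (354,147), i.e. (-22,-58)), and no force was felt. I'll rerun the leg and print the actual TCP poses to see why.

```bash
python3 - <<'E'
from push import *
def pr(s): p=robot.read_position(); print(s,((p[:2]-O)@A.T*1000).round(1),p[2].round(4),robot.read_grip_width().__round__(3),robot.read_force().round(1),robot.read_t())
a=np.array([-22.4,-58.]);b=np.array([62,0.]); d=(b-a)/np.linalg.norm(b-a); yaw=np.degrees(np.arctan2(d[1],d[0]))
s=a-d*(GAP+6); robot.goto(W(s,HI),R(YAW+yaw)); pr("above")
robot.servo_line(W(s,LO),speed=.1); pr("down")
robot.servo_line(W(a-d*8,LO),speed=.05); pr("pushed 12")
im,o=see(); print(o); cv2.imwrite("pics/s2.png",im[:,:,::-1])
im,_=robot.grab_frame("scene"); k=im[180:270,210:390][:,:,::-1]; cv2.imwrite("pics/s2s.png",cv2.resize(k,None,fx=4,fy=4,interpolation=cv2.INTER_CUBIC))
E
```

```text
above [-44.2 -73. ] 0.13 0.006 [-0.9  1.5  0.5] 13.7667
down [-43.8 -73.1] 0.0644 0.005 [ 0.6  0.2 -0. ] 14.575
pushed 12 [-28.8 -62.3] 0.064 0.006 [-0.6  0.1  1. ] 15.0917
[(array([-42.7,   9.9]), 19.0), (array([-21.7,  78.3]), 16.1)]
```

View pics/s2s.png

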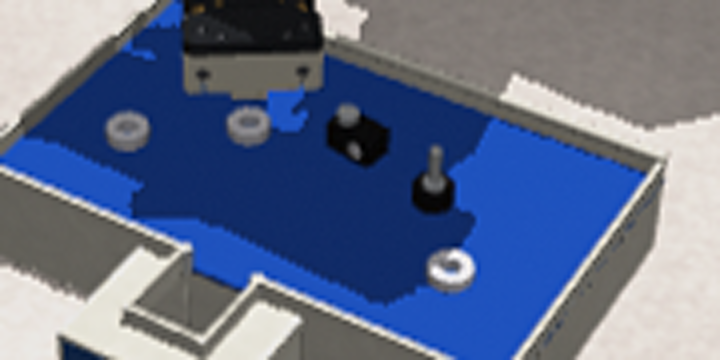

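```bash
python3 - <<'E'
from push import *
w=np.load("pics/w2.npz"); d=w["d"]
for v in range(236,304,5): print(v,d[v,262:300:3].round(3))
im,d=robot.grab_frame("wrist"); print("now")
for v in range(196,304,6): print(v,d[v,244:318:6].round(3))
k=im[130:310,190:370][:,:,::-1]; k=np.clip(k.astype(float)*1.8,0,255).astype(np.uint8); cv2.imwrite("pics/s3.png",cv2.resize(k,None,fx=3.3,fy=3.3,interpolation=cv2.INTER_CUBIC))
E
```

```text
236 [0.088 0.087 0.372 0.371 0.371 0.371 0.373 0.372 0.372 0.372 0.372 0.088
 0.089]
241 [0.085 0.084 0.359 0.36  0.359 0.36  0.36  0.36  0.361 0.361 0.361 0.084
 0.084]
246 [0.08  0.08  0.157 0.159 0.162 0.162 0.377 0.163 0.162 0.157 0.159 0.084
 0.08 ]
251 [0.076 0.079 0.151 0.152 0.156 0.155 0.379 0.156 0.155 0.151 0.152 0.084
 0.077]
256 [0.075 0.079 0.082 0.15  0.15  0.15  0.381 0.148 0.149 0.15  0.083 0.083
 0.074]
261 [0.074 0.08  0.081 0.15  0.144 0.143 0.405 0.142 0.143 0.15  0.082 0.081
 0.073]
266 [0.076 0.079 0.08  0.085 0.084 0.085 0.085 0.085 0.084 0.083 0.083 0.079
 0.073]
271 [0.074 0.079 0.079 0.083 0.082 0.081 0.084 0.082 0.084 0.082 0.082 0.08
 0.075]
276 [0.074 0.078 0.079 0.081 0.081 0.082 0.082 0.081 0.082 0.082 0.082 0.078
 0.074]
281 [0.076 0.079 0.079 0.082 0.081 0.081 0.082 0.081 0.081 0.081 0.082 0.078
 0.075]
286 [0.075 0.078 0.078 0.082 0.081 0.082 0.082 0.082 0.083 0.082 0.081 0.079
 0.076]
291 [0.076 0.08  0.078 0.082 0.082 0.083 0.083 0.083 0.082 0.083 0.081 0.078
 0.075]
296 [0.076 0.08  0.08  0.124 0.124 0.124 0.462 0.124 0.124 0.124 0.083 0.079
 0.0
[... 921 characters left out ...]
 0.078 0.078
 0.079]
256 [0.075 0.075 0.075 0.074 0.083 0.149 0.19  0.149 0.083 0.074 0.075 0.075
 0.074]
262 [0.074 0.074 0.075 0.073 0.08  0.143 0.202 0.142 0.083 0.074 0.075 0.073
 0.074]
268 [0.074 0.073 0.075 0.074 0.08  0.083 0.083 0.084 0.084 0.074 0.074 0.074
 0.074]
274 [0.075 0.074 0.075 0.073 0.08  0.082 0.082 0.082 0.083 0.074 0.075 0.075
 0.075]
280 [0.074 0.074 0.073 0.074 0.078 0.082 0.081 0.083 0.082 0.075 0.073 0.075
 0.075]
286 [0.075 0.076 0.075 0.075 0.079 0.082 0.083 0.081 0.082 0.076 0.075 0.075
 0.075]
292 [0.076 0.076 0.076 0.075 0.08  0.084 0.084 0.084 0.083 0.076 0.    0.075
 0.075]
298 [0.075 0.075 0.077 0.075 0.079 0.126 0.208 0.125 0.082 0.076 0.076 0.076
 0.076]
```

View pics/s3.png

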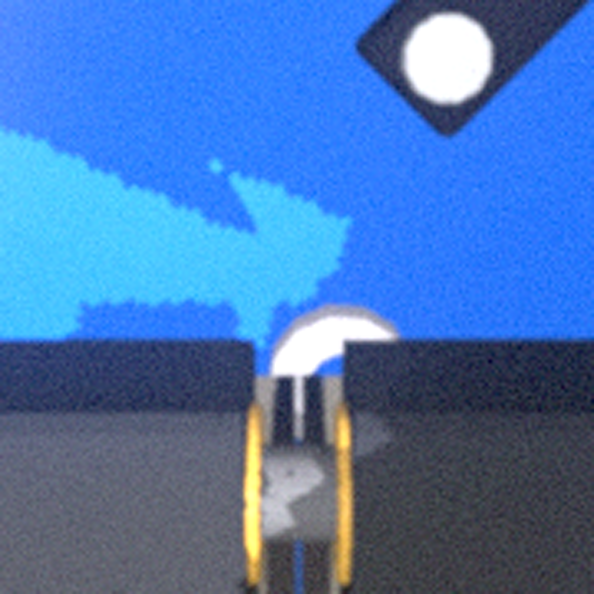

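The crop shows the shut fingertips' lower edge at a depth of about 0.163 m, while the deck is at about 0.197 m and the ring shows through the slit. So the real tips end about 28 mm short of the reported TCP, and they passed above the ring. I'll back off and probe the deck gently to get the true tip height.

```bash
python3 - <<'E'
from push import *
a=np.array([-22.4,-58.]);b=np.array([62,0.]); d=(b-a)/np.linalg.norm(b-a); s=a-d*30
robot.servo_line(W(s,.064),speed=.1); robot.servo_line(W(s,.042),speed=.06); robot.dwell(.15); f0=robot.read_force(); print(f0.round(2))
z=.042
while z>.027:
    z-=.0015; robot.servo_line(W(s,z),speed=.03); robot.dwell(.08); f=robot.read_force()-f0; print(round(z,4),robot.read_position()[2].round(4),f.round(1))
    if abs(f[2])>4: break
robot.servo_line(W(s,z+.004),speed=.03); print(robot.read_t())
E
```

```text
[-0.06 -0.15 -0.79]
0.0405 0.0406 [-0.1  0.4  0.2]
0.039 0.039 [0.1 0.4 0.7]
0.0375 0.0375 [ 1.5 -0.   0.4]
0.036 0.036 [0.3 0.2 1.4]
0.0345 0.0345 [0.5 0.7 1. ]
0.033 0.0344 [-5.8  1.  16.1]
18.5583
```

The deck contact is at TCP z≈0.0344, so the tips end about 26 mm behind the reported TCP. I'll use LO=0.037 for sweeping.

```bash
sed -i 's/HI,LO=.13,.064/HI,LO=.105,.037/' push.py; python3 - <<'E'
from push import *
robot.servo_line([*robot.read_position()[:2],LO+.001],speed=.05)
a=np.array([-22.4,-58.]);b=np.array([62,0.]); d=(b-a)/np.linalg.norm(b-a)
robot.servo_line(W(b-d*GAP,LO),speed=.07); print(robot.read_force().round(1))
e=b-d*(GAP+4); robot.servo_line(W(e,LO),speed=.05); robot.servo_line(W(e,HI),speed=.15)
im,o=look(); print(o,robot.read_t()); cv2.imwrite("pics/s4.png",im[:,:,::-1])
E
```

```text
[-0.1 -0.7  1. ]
[(array([  21.3, -119.4]), 15.1)] 23.7083
```

View pics/s4.png

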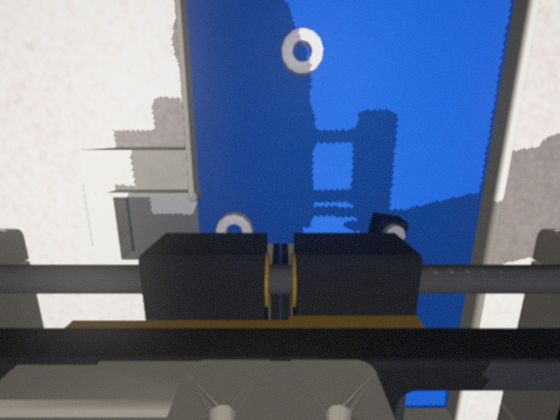

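The ring is now at (234,229), and the gate lies just left of it. I'll check its position and sweep it through.

```bash
cat >> push.py <<'E'
def stage2(y=0):
    s=[PX-GAP-6,y]; robot.goto(W(s,HI),R(YAW+180)); robot.servo_line(W(s,LO),speed=.1)
    robot.servo_line(W([96,0],LO),speed=.07); print(robot.read_force().round(1))
    robot.servo_line(W([85,0],LO),speed=.1); robot.servo_line(W([85,0],HI),speed=.15)
E
python3 - <<'E'
from push import *
print(((ray(cam("wrist"),(234,229),.068)[0,:2]-O)@A.T*1000).round(1))
stage2(); print(robot.read_t())
robot.goto(W([-20,-100],.15),R(YAW+90)); robot.dwell(.1)
im,o=see(); print(o,robot.read_t()); t,_=robot.grab_frame("scene")
k=t[180:310,200:390][:,:,::-1]; cv2.imwrite("pics/s5.png",cv2.resize(k,None,fx=4,fy=4,interpolation=cv2.INTER_CUBIC))
E
```

```text
[70.   1.6]
[-0.8 -0.4 -0.2]
26.6667
[(array([-23.4,  80.7]), 20.5), (array([-41.2,   7.5]), 10.7)] 28.0667
```

View pics/s5.png

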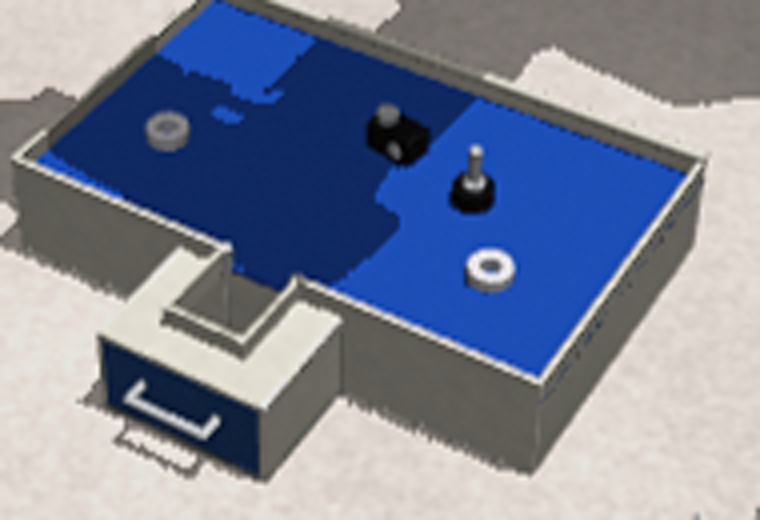

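The ring has gone through the gate and the deck is clear there. The thumbscrew and clamp haven't moved. Leg 1 overshot by about 8 mm, so for ring (21,-119) I'll stop shorter and measure before the gate leg.

```bash
sed -i 's/leg(r,\[PX,0\],GAP); /leg(r,[PX,0],GAP+6); /; s/W(\[PX-GAP-6,0\],HI)/W([PX-GAP-6,35],HI)/' push.py; python3 - <<'E'
from push import *
im,o=stage1([21,-119.4]); print(o,robot.read_t()); cv2.imwrite("pics/s6.png",im[:,:,::-1])
E
```

```text
force [  2.2 -11.6  24.6] 32.1333
[(array([-31.5,  14.1]), 6.1), (array([-51.6,  10.8]), 17.2), (array([64.9, -3.1]), 15.1)] 33.85
```

Ring at (64.9,-3.1), which is fine for the gate. But there was 25 N upward at the end of the leg, so the tips were probably grazing the deck. I'll raise the sweep height 2 mm and monitor.

```bash
sed -i 's/HI,LO=.105,.037/HI,LO=.105,.039/' push.py; python3 - <<'E'
from push import *
def st(s): p=robot.read_position(); print(s,((p[:2]-O)@A.T*1000).round(1),p[2].round(4),robot.read_force().round(1),robot.read_t())
s=[33,-3]; robot.goto(W(s,HI),R(YAW+180)); st("above"); robot.servo_line(W(s,LO),speed=.1); st("down")
robot.servo_line(W([65,-2],LO),speed=.08); st("mid")
robot.servo_line(W([96,0],LO),speed=.07); st("end")
robot.servo_line(W([85,0],LO),speed=.1); robot.servo_line(W([85,0],HI),speed=.15); st("up")
robot.goto(W([35,75],HI),R(YAW+180)); robot.dwell(.1)
C=cam("wrist"); im,o=see(); print(o,robot.read_t())
# is anything ring-bright left near the gate?
for L in ([20,-119],[65,0],[85,0],[28,111]):
    u=proj(C,W(L,.062))[0]; print(L,u.round(),im[int(u[1])-1:int(u[1])+2,int(u[0])-1:int(u[0])+2].mean((0,1)).round() if 1<u[1]<418 and 1<u[0]<558 else '')
t,_=robot.grab_frame("scene"); t0=cv2.imread("pics/scene0.png")[:,:,::-1]; cv2.imwrite("pics/sc6.png",t[:,:,::-1])
for n,(x,y) in dict(thumb=(318,225),clamp=(299,213)).items():
    dk=lambda q:(q[y-14:y+10,x-11:x+12].max(2)<50).astype(np.uint8)
    for q in (t0,t):
        m=cv2.moments(dk(q),True); print(n,m["m00"],(m["m10"]/max(m["m00"],1)).__round__(1),(m["m01"]/max(m["m00"],1)).__round__(1))
E
```

```text
above [32.8 -4.1] 0.1049 [ 0.3 -0.9 -0.1] 34.125
down [33.5 -2.9] 0.0395 [ 0.4  0.1 -0.1] 34.9333
mid [64.8 -2. ] 0.0388 [-0.6 -0.7  0.4] 35.4833
end [95.9  0.1] 0.0386 [0.2 0.2 0.5] 36.075
up [84.7  0.2] 0.1045 [ 0.1  0.5 -1.1] 36.925
[(array([-31.9,  13.7]), 5.6), (array([-48.5,   0.9]), 13.5)] 37.525
[20, -119] [305. -82.] 
[65, 0] [238. 123.] [ 30.  71. 144.]
[85, 0] [209. 123.] [ 36.  70. 140.]
[28, 111] [289. 269.] [46. 46. 53.]
thumb 61.0 10.5 17.9
thumb 91.0 9.3 14.2
clamp 124.0 11.2 15.3
clamp 346.0 10.8 7.5
```

```bash
cat >> push.py <<'E'
def cloud(name):
    C=cam(name); im,d=robot.grab_frame(name); f,cx,cy,M=C; v,u=np.mgrid[:420,:560]; k=d>0
    P=np.c_[(u-cx)[k]/f*d[k],(v-cy)[k]/f*d[k],d[k]]@M[:3,:3].T+M[:3,3]
    return np.c_[(P[:,:2]-O)@A.T*1000,P[:,2]*1000],im
E
python3 - <<'E'
from push import *
P,im=cloud("wrist")
s=P[(abs(P[:,0]-128)<30)&(abs(P[:,1])<26)]; print(len(s),np.histogram(s[:,2],bins=[-5,2,7,11,17,25,40,55,58,66,72,80]))
r=s[(s[:,2]>9)&(s[:,2]<55)]; print(r[:,:2].min(0),r[:,:2].max(0)) if len(r) else 0
for n,(x,y) in dict(clamp=(-43,2),thumb=(-26,72)).items():
    s=P[(abs(P[:,0]-x)<35)&(abs(P[:,1]-y)<28)&(P[:,2]>66)&(P[:,2]<105)]
    for z0,z1 in((66,75),(75,82),(82,105)):
        k=s[(s[:,2]>z0)&(s[:,2]<z1)]; print(n,z0,len(k),k.min(0).round(1) if len(k) else'',k.max(0).round(1) if len(k) else '')
w=np.load("pics/w2.npz"); print("before:")
d=w["d"];v,u=np.mgrid[:420,:560];M=w["M"];Q=np.c_[((u-280.06)/F*d).ravel(),((v-213.8)/F*d).ravel(),d.ravel()]@M[:3,:3].T+M[:3,3];Q=np.c_[(Q[:,:2]-O)@A.T*1000,Q[:,2]*1000]
for n,(x,y) in dict(clamp=(-43,2),thumb=(-26,72)).items():
    s=Q[(abs(Q[:,0]-x)<35)&(abs(Q[:,1]-y)<28)]
    for z0,z1 in((66,75),(75,82),(82,105)):
        k=s[(s[:,2]>z0)&(s[:,2]<z1)]; print(n,z0,len(k),k.min(0).round(1) if len(k) else'',k.max(0).round(1) if len(k) else '')
E
```

```text
5412 (array([ 199, 1584,   68,  626,  440,   48,   23,  205,  649,  598,  972]), array([-5,  2,  7, 11, 17, 25, 40, 55, 58, 66, 72, 80]))
[109.84385825 -23.58789   ] [155.55154897  20.85720089]
clamp 66 202 [-35.3  -9.5  66. ] [-29.4  23.4  75. ]
clamp 75 1372 [-55.9  -9.7  75. ] [-29.7  26.3  82. ]
clamp 82 417 [-50.5  -6.1  82. ] [-37.3   6.7  87.9]
thumb 66 582 [-39.   57.5  66.5] [-13.1  77.8  75. ]
thumb 75 101 [-32.3  63.7  75. ] [-19.   76.   81.7]
thumb 82 129 [-28.7  66.2  82.1] [-21.8  72.  100.5]
before:
clamp 66 65 [-35.5  -8.6  66. ] [-29.7  23.1  74.6]
clamp 75 650 [-55.6  -8.3  75.1] [-29.9  26.5  82. ]
clamp 82 182 [-50.9  -5.2  82.2] [-37.6   7.4  88.2]
thumb 66 385 [-39.3  58.2  67.3] [-13.2  83.9  75. ]
thumb 75 54 [-32.4  64.6  75. ] [-19.1  77.   81.6]
thumb 82 99 [-29.6  66.9  82. ] [-22.   74.4 100.3]
```

The clamp and thumbscrew are where they were, and two rings lie in the drawer well below deck level. Now the last ring.

```bash
sed -i 's/s=a-d\*(GAP+6); robot/s=a-d*(GAP+10); robot/; s/GAP+6); return look/GAP+3); return look/' push.py; python3 - <<'E'
from push import *
im,o=stage1([28,111]); print(o,robot.read_t())
r=[u for u,q in o if 13<q<17 and u[0]>40]
if len(r)==1 and abs(r[0][1])<5:
    x,y=r[0]; s=[x-14-11-6,y]; robot.goto(W(s,HI),R(YAW+180)); robot.servo_line(W(s,LO),speed=.1)
    robot.servo_line(W([96,0],LO),speed=.07); print(robot.read_force().round(1))
    robot.servo_line(W([85,0],LO),speed=.1); robot.servo_line(W([85,0],HI),speed=.15)
    robot.goto(W([35,75],HI),R(YAW+180)); robot.dwell(.1)
    P,im=cloud("wrist"); s=P[(abs(P[:,0]-128)<26)&(abs(P[:,1])<21)]; print(np.histogram(s[:,2],bins=[-5,2,7,11,17,25,40,55,58,66,72,80]))
    q=P[(abs(P[:,0]-60)<34)&(abs(P[:,1])<40)]; print("deck max z",np.percentile(q[:,2],99.5))
    print(robot.read_t())
E
```

```text
force [-0.9 -0.7 -0.5] 42.45
[(array([-31.8,  14.1]), 6.2), (array([-51.6,  11.2]), 17.5), (array([60.8, -6.4]), 15.1)] 43.75
```

The ring is at (60.8,-6.4), slightly too far right for the gate. I'll nudge it back about 6 mm and then sweep it out.

```bash
python3 - <<'E'
from push import *
leg([60.8,-6.4],[60.9,0],23); im,o=look(); print(o,robot.read_t())
r=[u for u,q in o if 13<q<17 and u[0]>40]
if len(r)==1 and abs(r[0][1])<4.5:
    x,y=r[0]; s=[x-14-11-6,y]; robot.goto(W(s,HI),R(YAW+180)); robot.servo_line(W(s,LO),speed=.1)
    robot.servo_line(W([96,0],LO),speed=.07); print(robot.read_force().round(1))
    robot.servo_line(W([85,0],LO),speed=.1); robot.servo_line(W([85,0],HI),speed=.15)
    robot.goto(W([35,75],HI),R(YAW+180)); robot.dwell(.1)
    P,im=cloud("wrist"); s=P[(abs(P[:,0]-128)<26)&(abs(P[:,1])<21)]; print(np.histogram(s[:,2],bins=[-5,2,7,11,17,25,40,55,58,66,72,80]))
    q=P[(abs(P[:,0]-60)<34)&(abs(P[:,1])<40)]; print("deck max z",np.percentile(q[:,2],99.5)); print(robot.read_t())
E
```

```text
force [0.1 0.5 0.1] 47.0583
[(array([-32.2,  14.7]), 6.1), (array([-51.1,  11.3]), 17.5), (array([61.8,  8.4]), 15.2)] 48.5333
```

The ring went to +8.4. All legs fit a true contact offset of about 30 mm, so the shut fingers are about 32 mm thick at the tips. I'll nudge back from the left with that offset, slowly.

```bash
python3 - <<'E'
from push import *
s=[62,46]; robot.goto(W(s,HI),R(YAW+90)); robot.servo_line(W(s,LO),speed=.12); robot.servo_line(W([62,30],LO),speed=.05); print(robot.read_force().round(1))
robot.servo_line(W([62,36],LO),speed=.06); robot.servo_line(W([62,36],HI),speed=.2); im,o=look(); print(o,robot.read_t())
r=[u for u,q in o if 13<q<17 and u[0]>40]
if len(r)==1 and abs(r[0][1])<4.5:
    x,y=r[0]; s=[x-37,y]; robot.goto(W(s,HI),R(YAW+180)); robot.servo_line(W(s,LO),speed=.12)
    robot.servo_line(W([96,0],LO),speed=.07); print(robot.read_force().round(1))
    robot.servo_line(W([85,0],LO),speed=.1); robot.servo_line(W([85,0],HI),speed=.2)
    robot.goto(W([35,75],HI),R(YAW+180)); robot.dwell(.1)
    P,im=cloud("wrist"); s=P[(abs(P[:,0]-128)<26)&(abs(P[:,1])<21)]; print(np.histogram(s[:,2],bins=[-5,2,7,11,17,25,40,55,58,66,72,80]))
    q=P[(abs(P[:,0]-60)<34)&(abs(P[:,1])<40)]; print("deck max z",np.percentile(q[:,2],99.5)); print(robot.read_t())
E
```

```text
[-0.3  0.6  0.5]
[(array([-31.8,  14.5]), 6.4), (array([-51. ,  10.5]), 16.8), (array([60.5, -0.9]), 15.1)] 53.3917
[-0.3  0.4 -0.4]
(array([127, 855,  62, 498, 161, 512,   0,   2,  12,  13,   7]), array([-5,  2,  7, 11, 17, 25, 40, 55, 58, 66, 72, 80]))
deck max z 219.99829661157528
56.8917
```

```bash
python3 -c "
from h import *
print(robot.job_done(),robot.read_t())"
```

```text
the job is handed in; nothing more can be done
the job is handed in; nothing more can be done
```

I swept all three rings out through the gate one at a time and handed the job in at about 57 s; wrist depth showed each one below deck level in the drawer before the next went, except the first, which only a camera view showed gone from the deck. The clamp and thumbscrew had not moved after the second ring (the clamp rechecked before the last sweep), the antenna and reflector were never approached but not rechecked, and the one notable load was 25 N at the wrist, probably a fingertip catching the second ring's edge.

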